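# Clear the chest lid and hold it half open

## Task

Three loose parts lie on the closed lid of the small dark tool chest: put the two wooden wedges into the tray that already holds a wedge, and the drawer knob into the tray that already holds a knob. Then, with the chest clear, lift its lid and hold it half open, at 45 degrees give or take 5, for a workmate across the bench to reach in; the lid falls shut if let go, so finish while still holding it there, still. Leave the other things on the bench alone.

Things in the scene. Friction and masses are not known exactly. Their poses are not given: they have to be found in the camera images.
- wedge_a: wooden wedge, 90 long (x) by 26 wide (y), flat parallel sides, 22 high at its -x end sloping to 8 at its +x end, about 15 at the middle. Origin: centre of the underside. About 30 g. Starts lying flat on the lid.
- wedge_b: wooden wedge, 90 long (x) by 26 wide (y), flat parallel sides, 22 high at its -x end sloping to 8 at its +x end, about 15 at the middle. Origin: centre of the underside. About 30 g. Starts lying flat on the lid.
- knob_a: turned wooden drawer knob, 36 high, round: foot 28 across, neck 22 across at 10 up, head 38 across at its widest, 22 above the foot. Origin: centre of the underside, z up its axis. About 30 g. Starts standing on the lid.
- wedge_in_tray: wooden wedge, 90 long (x) by 26 wide (y), flat parallel sides, 22 high at its -x end sloping to 8 at its +x end, about 15 at the middle. Origin: centre of the underside. About 30 g. Already in the wedge tray, lying across its +x end; stays in that tray.
- knob_in_tray: turned wooden drawer knob, 36 high, round: foot 28 across, neck 22 across at 10 up, head 38 across at its widest, 22 above the foot. Origin: centre of the underside, z up its axis. About 30 g. Already in the knob tray, near its +x, -y corner; stays in that tray.
- wedge_tray: open grey sheet-metal tray, 190 (x) by 150 (y) outside, walls 5 thick and 45 high, floor 5 thick, does not move when pushed. Origin: centre of the underside. Looks the same as the other tray; told apart by what already lies in it: a wedge.
- knob_tray: open grey sheet-metal tray, 190 (x) by 150 (y) outside, walls 5 thick and 45 high, floor 5 thick, does not move when pushed. Origin: centre of the underside. Looks the same as the other tray; told apart by what already lies in it: a knob and a flat red pencil.
- chest: dark wooden tool chest, fixed to the bench, 210 (x) by 280 (y) by 100 high without its lid. Origin: centre of the underside; +x points to the side where the lid opens, away from the robot, -x to the hinge side, near the robot.
- lid_board: the lid, 210 by 280 by 10 thick, about 0.5 kg, its top 110 above the bench when closed, with a light wooden pull standing on it. Origin on the hinge axis at the middle of its width; x runs along the board from the hinge to the free edge, y along the hinge, z out of its outer face (the underside is at z = 0).
- lid_pull (a point): the point to pinch on the lid's pull, moves with the lid: the pull is an upright tab 16 thick (along the lid's y), 30 long (x), standing 43 above the lid's top with a rounded top of 15 radius centred on this point; the point is 38 above the underside of the lid (28 above its top), 185 from the hinge. Axes as the lid's.
- lid_hinge (a point): point on the hinge axis at the middle of the chest's near rim, 100 above the bench; the hinge axis is its y axis, axes as the chest's.
- lid (a joint): opening angle of the lid in rad: 0 closed, grows as the free edge rises and swings up towards the robot (0.785 is 45 degrees, limit 1.65). Hinge without spring or noticeable friction: the lid falls shut when let go.
- pencil: bystander: flat red carpenter's pencil, 112 long (x), 14 wide, 9 high, lying in the knob tray along its +x wall. Origin: under the middle of the red part.
- tape_measure: bystander: yellow tape measure, 62 by 38 by 56 high, on the bench at the hinge side of the chest. Origin: centre of the underside.
- sanding_block: bystander: cork block 100 by 60 by 35 high, on the bench, on the robot's side of the wedge tray (its -x end). Origin: centre of the underside.
- square: bystander: try square, wooden stock 20 by 100 by 18 high, steel blade 110 long. Origin: centre of the stock's underside.
- glue: bystander: white glue bottle, 60 across, 170 high. Origin: centre of the underside.
- mallet: bystander: hammer lying beyond the trays. Origin on its underside.
- screw_jar: bystander: glass jar with steel cap, 66 across, 90 high. Origin: centre of the underside.

How it is judged:
On the way:
1. both wedges and the knob lie in the trays of their kind, let go, the lid still closed (x of wedge_a in the frame of wedge_tray between -0.09 and 0.09 m and y of wedge_a in the frame of wedge_tray between -0.07 and 0.07 m and z of wedge_a in the frame of wedge_tray between 0 and 0.045 m and linear speed of each of wedge_a, wedge_b, knob_a below 0.03 m/s and contact force between the fingers and wedge_a below 0.2 N and x of wedge_b in the frame of wedge_tray between -0.09 and 0.09 m and y of wedge_b in the frame of wedge_tray between -0.07 and 0.07 m and z of wedge_b in the frame of wedge_tray between 0 and 0.045 m and contact force between the fingers and wedge_b below 0.2 N and x of knob_a in the frame of knob_tray between -0.09 and 0.09 m and y of knob_a in the frame of knob_tray between -0.07 and 0.07 m and z of knob_a in the frame of knob_tray between 0 and 0.045 m and contact force between the fingers and knob_a below 0.2 N and value of joint lid below 0.08 rad), for 0.2 s.
At the end, for the whole second after the job is handed in: The lid stands between 39.7 and 50.3 degrees open (0.693 to 0.878 rad), still (under 0.05 rad/s), held by the fingers (contact over 0.5 N); all three wedges lie in the wedge tray and both knobs in the knob tray (origins inside the walls and below the rim), at rest and not touched by the fingers (x of wedge_a in the frame of wedge_tray between -0.09 and 0.09 m and y of wedge_a in the frame of wedge_tray between -0.07 and 0.07 m and z of wedge_a in the frame of wedge_tray between 0 and 0.045 m and linear speed of each of wedge_a, wedge_b, knob_a, wedge_in_tray, knob_in_tray below 0.03 m/s and contact force between the fingers and wedge_a below 0.2 N and x of wedge_b in the frame of wedge_tray between -0.09 and 0.09 m and y of wedge_b in the frame of wedge_tray between -0.07 and 0.07 m and z of wedge_b in the frame of wedge_tray between 0 and 0.045 m and contact force between the fingers and wedge_b below 0.2 N and x of knob_a in the frame of knob_tray between -0.09 and 0.09 m and y of knob_a in the frame of knob_tray between -0.07 and 0.07 m and z of knob_a in the frame of knob_tray between 0 and 0.045 m and contact force between the fingers and knob_a below 0.2 N and x of wedge_in_tray in the frame of wedge_tray between -0.09 and 0.09 m and y of wedge_in_tray in the frame of wedge_tray between -0.07 and 0.07 m and z of wedge_in_tray in the frame of wedge_tray between 0 and 0.045 m and contact force between the fingers and wedge_in_tray below 0.2 N and x of knob_in_tray in the frame of knob_tray between -0.09 and 0.09 m and y of knob_in_tray in the frame of knob_tray between -0.07 and 0.07 m and z of knob_in_tray in the frame of knob_tray between 0 and 0.045 m and contact force between the fingers and knob_in_tray below 0.2 N and value of joint lid between 0.693 and 0.878 rad and velocity of joint lid between -0.05 and 0.05 rad/s and contact force between the fingers and lid_board above 0.5 N); the arm keeps its last pose, push and grip.
It fails at once if a bystander is shifted by more than 40 mm (distance of any of pencil, tape_measure, sanding_block, square, glue, mallet, screw_jar from where it was at the start of the episode above 0.04 m).
It fails at once if the lid is opened by more than 10 degrees while a wedge or the knob is not yet in its tray (value of joint lid above 0.17 rad and (not (x of wedge_a in the frame of wedge_tray between -0.09 and 0.09 m and y of wedge_a in the frame of wedge_tray between -0.07 and 0.07 m and z of wedge_a in the frame of wedge_tray between 0 and 0.045 m) or not (x of wedge_b in the frame of wedge_tray between -0.09 and 0.09 m and y of wedge_b in the frame of wedge_tray between -0.07 and 0.07 m and z of wedge_b in the frame of wedge_tray between 0 and 0.045 m) or not (x of knob_a in the frame of knob_tray between -0.09 and 0.09 m and y of knob_a in the frame of knob_tray between -0.07 and 0.07 m and z of knob_a in the frame of knob_tray between 0 and 0.045 m))).
It also fails if it takes over 72 s, if anything falls off the work surface, if the arm or the gripper's body presses on something with over 40 N, if the wrist force passes 120 N, or if a joint passes its speed limit or range.

## Robot

A 7-joint arm with a two-finger parallel gripper is mounted at the origin on the work surface. World frame = base frame: x ahead of the robot, y to its left, z up, the work surface at z = 0. Lengths are in m, angles in rad, forces in N, time in s.
With the tool pointing down it reaches from about 0.35 to 0.9 m from the base axis. Payload 19.9 kg.
Tool frame: the origin (TCP) lies midway between the tips of the shut fingers; the grasp point (between the pads) lies 19 mm behind it; z points along the fingers, y is the line along which they close (so a half turn about z gives the same grasp; the last joint's range is limited). The gripper opens to 85 mm and grips with 20 to 120 N. Pads are 22 mm wide; open, the fingers measure 114 mm over their backs; the gripper's body (76 mm by 85 mm) begins 54 mm behind the grasp point. The pads swing forward as they close: fully open they stand 13 mm farther back than shut.
Start: joints at [-1.3, 0.417, -0.01, 1.614, 0.005, 1.111, -0.053], TCP at [0.192, 0.595, 0.231] pointing down, gripper open.
Joint ranges: [-2.81, 2.81], [-0.39, 2.02], [-1.27, 1.25], [0.06, 2.57], [-1.19, 4.33], [0.19, 2], [-2.82, 2.82]. Speed limits (rad/s): [1.89, 1.89, 2.39, 2.39, 3.01, 3.01, 3.01].

## Interface

Orientations are given as a unit quaternion [x, y, z, w].
In Python, from plant import r gives the robot as it stands. The module is installed in compiled form; this text tells all that it offers.
- The arm moves only by the shell command python3 -m crank 'ROWS' [OPENING] [FORCE]. ROWS is JSON, a list of rows, each a list of 6 numbers: the shift along the tool's x, y, z in units of 25 mm (1.0 is 25 mm), then the turn, a rotation vector about the tool's x, y, z in rad. A call has 1 to 10 rows; each row is the pose to reach, as a shift and turn from the pose commanded when the call began, along the tool's axes at that moment; what a row does not reach only later rows make up. A row lasts 1/8 s, in which the tool goes at most 62.5 mm and 10.7 degrees, less where a joint would pass 70% of its speed; a pose out of reach is approached as far as the arm can. A call with a gripper value outside its range is refused whole. OPENING is the opening, from 0 (shut) to 1 (fully open), set as the call begins (- or left out, the last holds). The fingers move at their own pace and stop on an object; FORCE is the grip in N (left out, the last holds). Time passes only in rows, so rows that repeat a pose let the fingers close. It gives the time, the measured TCP pose, the force, the opening and the grip force at its end, in the units of the state.
- r.read_state(): the state, without advancing time (a new reading comes with each control period).
- r.snapshot(name): name is "scene" or "top" or "wrist"; returns a dict with "img" (480x640x3 uint8, red, green, blue), "mtx" (3x3 intrinsics, pixels), "origin" and "orientation" of the camera in the world; the wrist camera has in their place "T_tool_cam" (4x4, takes a point from camera to tool coordinates, whose origin is the TCP and whose axes are the flange's). Camera axes: x right, y up, looking along -z (the intrinsics and any distortion apply to the point x, -y, -z); pixel columns grow to the right and rows downward; lengths in m; the calibration is good to about 2 mm. A picture is of the moment at which its call begins: read the wrist's pose just before it. There is no depth.
- r.sign_off(): hands the job in; it is judged then, once.
Trained networks look in a picture, given as the dict that the camera call returned (one of the last four; its "shot" number tells which), for a name from the list of things; names that differ only in an ending like _2 or _b are one class to them, and where a whole thing is asked for, a point or a joint stands for the part that bears it (a point fixed in the world has none). Each returns a list of dicts, best first, with "conf" (0 to 1); they miss things now and then, are a little off and sometimes report something else, mostly with a low value. They report only what shows in the picture. A call takes as long as a camera call.
- r.silhouettes(picture, target): "mask" (480x640 bool, what is visible of it) and "centre" ([column, row] in pixels, amid what is visible of it).
The state is a dict: "time_s": time; "joint_positions": joint angles; "qd": joint speeds; "joint_efforts": joint torques, N m; "ee_pos": TCP position; "ee_rot": TCP orientation; "force": force on the tool from outside, world axes, zero at the start; "moment": the same for the moment, N m; "gripper_width": finger opening in m; "finger_force": force on a finger pad.
Only numpy, scipy, OpenCV 4.12 (cv2) and the standard library are available. Lean on these libraries where they do the work, as an engineer would, in place of code of your own. Each camera call takes 0.05 s, during which the arm holds its last target. There are 200 camera calls.

## Working session

There is one attempt and no reset: what is moved stays moved. The work goes in short steps, Python scripts to look and compute and a shell command to move; the robot and the scene stay as the last step left them, time stands still between calls to the robot, and variables do not carry over. Pictures are saved under pics/ and viewed, at most 10 in all, crops included, and the job is handed in when it is done.

```bash
mkdir -p pics; cat > h.py <<'E'
import numpy as np, cv2
from scipy.spatial.transform import Rotation as R
from plant import r
def cam(p):
    if 'T_tool_cam' in p:
        s=r.read_state(); T=np.eye(4); T[:3,:3]=R.from_quat(s['ee_rot']).as_matrix(); T[:3,3]=s['ee_pos']
        return T@np.array(p['T_tool_cam'])
    T=np.eye(4); T[:3,:3]=R.from_quat(p['orientation']).as_matrix() if np.size(p['orientation'])==4 else np.array(p['orientation']); T[:3,3]=p['origin']; return T
def px2w(p,T,uv,z):
    K=np.array(p['mtx']); d=np.linalg.inv(K)@np.array([uv[0],uv[1],1.]); d=T[:3,:3]@np.array([d[0],-d[1],-d[2]])
    return T[:3,3]+d*(z-T[2,3])/d[2]
def w2px(p,T,X):
    c=T[:3,:3].T@(np.array(X)-T[:3,3]); q=np.array(p['mtx'])@np.array([c[0],-c[1],-c[2]]); return q[:2]/q[2]
def save(p,n): cv2.imwrite('pics/'+n,p['img'][:,:,::-1])
E
python3 - <<'E'
from h import *
s=r.read_state(); print({k:np.round(v,3).tolist() for k,v in s.items()})
for n in ('top','scene'):
    p=r.snapshot(n); save(p,n+'0.png'); print(n,[k for k in p if k!='img'],np.round(p['origin'],3),np.round(p['orientation'],3)); T=cam(p)
    for t,z in (('wedge_a',.12),('knob_a',.13),('wedge_tray',.02),('lid_pull',.115),('tape_measure',.03),('glue',.1),('chest',.1)):
        for d in r.silhouettes(p,t):
            if d['conf']<.3: continue
            c,(w,h),a=cv2.minAreaRect(np.argwhere(d['mask'])[:,::-1].astype(np.float32))
            b=[np.round(px2w(p,T,q,z)[:2],3).tolist() for q in cv2.boxPoints((c,(w,h),a))]
            print(t,round(d['conf'],2),np.round(d['centre']),np.round(px2w(p,T,d['centre'],z)[:2],3),b if n=='top' else '')
E
```

```text
{'time_s': 0.0, 'joint_positions': [-1.301, 0.418, -0.01, 1.614, 0.005, 1.111, -0.053], 'qd': [-0.0, -0.0, -0.001, 0.0, -0.001, 0.001, -0.001], 'joint_efforts': [-0.001, -86.444, 0.678, -43.492, 0.019, 0.007, -0.0], 'ee_pos': [0.192, 0.595, 0.231], 'ee_rot': [0.155, 0.988, -0.001, -0.0], 'force': [-0.255, -0.517, 0.482], 'moment': [0.021, 0.028, -0.003], 'finger_force': 0.0, 'gripper_width': 0.085}
top ['mtx', 'origin', 'orientation', 'shot'] [ 4.330e-01 -1.000e-03  1.004e+00] [ 0.052 -0.062 -0.697  0.713]
wedge_a 0.76 [155. 273.] [0.495 0.306] [[0.537, 0.328], [0.537, 0.295], [0.447, 0.288], [0.446, 0.321]]
wedge_a 0.61 [203. 273.] [0.497 0.211] [[0.458, 0.229], [0.549, 0.227], [0.547, 0.196], [0.456, 0.198]]
knob_a 0.78 [114. 266.] [0.506 0.384] [[0.506, 0.416], [0.533, 0.392], [0.506, 0.362], [0.479, 0.386]]
wedge_tray 0.91 [316. 251.] [ 0.559 -0.012] [[0.655, 0.078], [0.672, -0.079], [0.477, -0.098], [0.46, 0.055]]
wedge_tray 0.44 [468. 256.] [ 0.555 -0.352] [[0.576, -0.328], [0.576, -0.367], [0.54, -0.365], [0.54, -0.327]]
lid_pull 0.74 [161. 251.] [0.539 0.298] [[0.421, 0.438],
[... 221 characters left out ...]
06, 0.292], [0.397, 0.243], [0.333, 0.251]]
glue 0.88 [249. 152.] [0.758 0.135] [[0.793, 0.179], [0.82, 0.129], [0.728, 0.084], [0.702, 0.134]]
chest 0.97 [167. 257.] [0.53  0.291] [[0.423, 0.446], [0.642, 0.457], [0.633, 0.14], [0.413, 0.14]]
scene ['mtx', 'origin', 'orientation', 'shot'] [1.543 0.69  1.092] [0.199 0.378 0.808 0.406]
wedge_a 0.84 [445. 272.] [0.502 0.316] 
wedge_a 0.68 [406. 255.] [0.507 0.212] 
knob_a 0.51 [476. 284.] [0.508 0.396] 
wedge_tray 0.6 [320. 264.] [ 0.567 -0.002] 
wedge_tray 0.39 [474. 284.] [0.393 0.358] 
lid_pull 0.9 [436. 285.] [0.551 0.32 ] 
tape_measure 0.49 [455. 256.] [0.332 0.275] 
glue 0.58 [319. 319.] [0.791 0.157] 
chest 0.7 [430. 303.] [0.596 0.329]
```

View pics/top0.png

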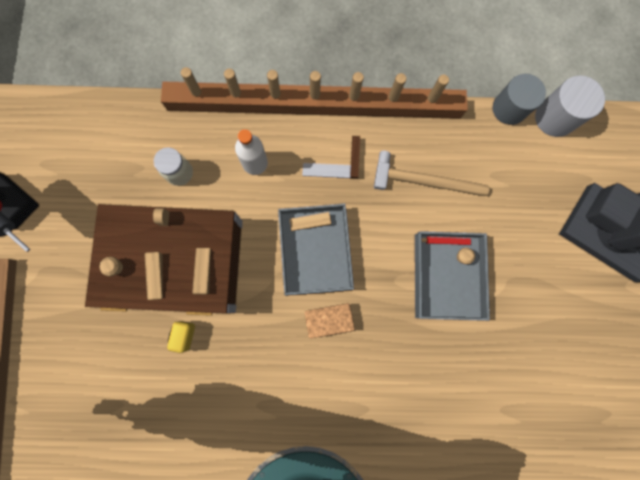

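View pics/scene0.png

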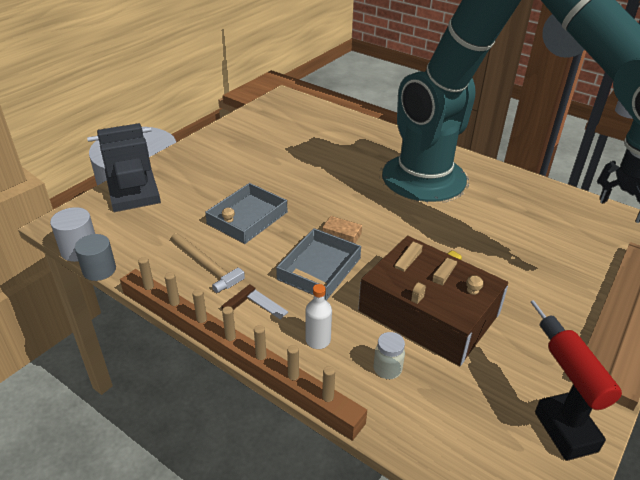

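The top view shows two wedges at (155,273) and (203,273), the loose knob at (110,267) and the pull at (161,215). The wedge tray is at (316,250) and the knob tray at (452,277), with its knob and the pencil. I'll move above the chest for a wrist view.

```bash
cat >> h.py <<'E'
def go(xyz,yaw=None,tool=None):
    """shift (units) and turn from now to xyz; yaw = heading of tool y, tool pointing down; or tool = 3x3"""
    s=r.read_state(); A=R.from_quat(s['ee_rot']); 
    if tool is None and yaw is not None:
        y=np.array([np.cos(yaw),np.sin(yaw),0]); z=np.array([0,0,-1.]); tool=np.c_[np.cross(y,z),y,z]
    t=(A.inv()*R.from_matrix(tool)).as_rotvec() if tool is not None else np.zeros(3)
    print('row',np.round(A.inv().apply(np.array(xyz)-s['ee_pos'])/.025,2).tolist(),np.round(t,3).tolist(),'from',np.round(s['ee_pos'],4),round(s['time_s'],2))
E
python3 -c "
from h import *
go([.44,.29,.40],np.pi/2)"
python3 -m crank '[[-2,-1.5,-3,0,0,-0.05],[-4,-2.5,-5,0,0,-0.1],[-6,-4,-6.5,0,0,-0.2],[-13.3,-8.6,-6.76,0,0,-0.314],[-13.3,-8.6,-6.76,0,0,-0.314],[-13.3,-8.6,-6.76,0,0,-0.314],[-13.3,-8.6,-6.76,0,0,-0.314],[-13.3,-8.6,-6.76,0,0,-0.314],[-13.3,-8.6,-6.76,0,0,-0.314],[-13.3,-8.6,-6.76,0,0,-0.314]]' 1 40
```

```text
row [-13.19, -8.56, -6.75] [-0.0, 0.0, -0.312] from [0.1917 0.5949 0.2313] 0.8
time_s: 2.05
ee_pos: [0.4412, 0.2896, 0.4]
ee_rot: [-0.002, 1.0, -0.0, -0.0]
force: [0.5, 0.1, 0.4]
gripper_width: 0.0853
finger_force: 0.0
```

```bash
python3 - <<'E'
from h import *
p=r.snapshot('wrist'); save(p,'w0.png'); T=cam(p); go([.44,.29,.40],np.pi/2); print(T[:3,3])
for t,z in (('wedge_a',.125),('knob_a',.146),('lid_pull',.153),('chest',.11)):
    for d in r.silhouettes(p,t):
        if d['conf']<.3: continue
        c,(w,h),a=cv2.minAreaRect(np.argwhere(d['mask'])[:,::-1].astype(np.float32))
        b=[np.round(px2w(p,T,q,z)[:2],4).tolist() for q in cv2.boxPoints((c,(w,h),a))]
        print(t,round(d['conf'],2),np.round(d['centre']),np.round(px2w(p,T,d['centre'],z)[:2],4),b)
p=r.snapshot('top');T=cam(p)
for n,z,l in (('knobtray',.045,[(417,233),(487,233),(490,319),(416,319)]),('wedgetray',.045,[(279,209),(345,206),(353,291),(286,294)]),('kn',.036,[(467,256)]),('wdg',.02,[(292,221),(330,214)])):
    for q in l: print(n,np.round(px2w(p,T,q,z)[:2],3))
E
```

```text
row [0.05, 0.01, -0.0] [-0.0, -0.001, 0.005] from [0.4412 0.2896 0.3999] 2.1
[0.37245095 0.28935055 0.54234573]
wedge_a 0.85 [258. 250.] [0.4992 0.2203] [[0.458, 0.2012], [0.4554, 0.2297], [0.545, 0.234], [0.5478, 0.204]]
wedge_a 0.69 [ 64. 160.] [0.4029 0.0245] [[0.3857, -0.0247], [0.3676, 0.0709], [0.4175, 0.074], [0.4368, -0.0248]]
knob_a 0.92 [416. 259.] [0.5021 0.3897] [[0.4836, 0.3688], [0.4834, 0.4042], [0.5221, 0.4073], [0.5223, 0.3711]]
knob_a 0.31 [ 73. 375.] [0.6443 0.0062] [[0.6387, -0.0051], [0.6385, 0.0246], [0.6584, 0.0215], [0.6585, -0.0085]]
lid_pull 0.72 [327. 264.] [0.5058 0.2959] [[0.6126, 0.1601], [0.4101, 0.1801], [0.4152, 0.4283], [0.6198, 0.4439]]
chest 0.64 [326. 262.] [0.5181 0.2955] [[0.639, 0.1457], [0.4103, 0.1684], [0.4161, 0.4425], [0.6471, 0.4599]]
knobtray [ 0.601 -0.233]
knobtray [ 0.604 -0.387]
knobtray [ 0.419 -0.386]
knobtray [ 0.415 -0.228]
wedgetray [0.647 0.071]
wedgetray [ 0.658 -0.074]
wedgetray [ 0.472 -0.093]
wedgetray [0.462 0.05 ]
kn [ 0.554 -0.345]
wdg [0.626 0.043]
wdg [ 0.644 -0.042]
```

View pics/w0.png

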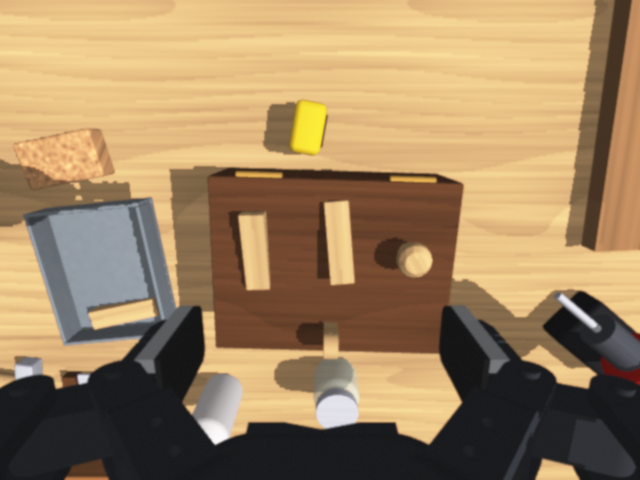

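The wrist view shows wedges at about (256,250) and (340,243), the knob at (415,260) and the pull at (331,340). The lid is turned only about 1.4 degrees. Next I compute positions.

```bash
python3 - <<'E'
from h import *
p=r.snapshot('wrist'); T=cam(p)
for n,z,l in (('w1',.125,[(253,212),(258.5,289),(256,250)]),('w2',.125,[(336.5,202),(342.5,284.5),(339.5,243)]),('knob',.13,[(415,260)]),('pulltop',.153,[(331,336)]),('lid',.11,[(210,177),(461,183),(440,352),(217,347)])):
    for q in l: print(n,np.round(px2w(p,T,q,z)[:2],4))
i=cv2.resize(p['img'][160:380,200:480],None,fx=2.8,fy=2.7,interpolation=cv2.INTER_CUBIC); cv2.imwrite('pics/w1.png',i[:,:,::-1])
E
```

```text
w1 [0.4579 0.2159]
w1 [0.5465 0.2183]
w1 [0.5004 0.2173]
w2 [0.4467 0.3051]
w2 [0.5407 0.3133]
w2 [0.4921 0.3091]
knob [0.5097 0.3919]
pulltop [0.5899 0.3001]
lid [0.4225 0.1684]
lid [0.428  0.4409]
lid [0.6353 0.4358]
lid [0.6293 0.1619]
```

View pics/w1.png

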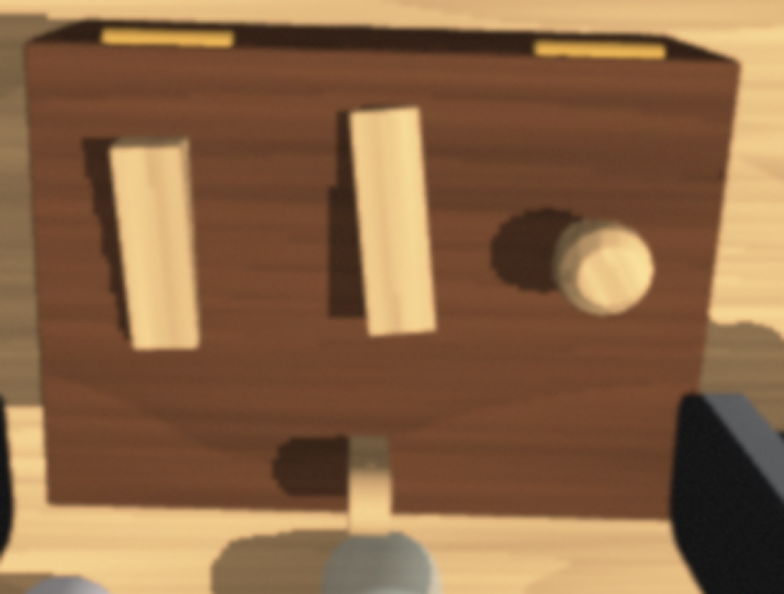

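```bash
python3 -m crank '[[-1.2,-1.45,2,0,0,-0.02],[-2.36,-2.9,4,0,0,-0.03],[-2.36,-2.9,6.5,0,0,-0.03],[-2.36,-2.9,8.4,0,0,-0.03],[-2.36,-2.9,9.8,0,0,-0.03],[-2.36,-2.9,10.8,0,0,-0.03],[-2.36,-2.9,11.2,0,0,-0.03],[-2.36,-2.9,11.5,0,0,-0.03],[-2.36,-2.9,11.5,0,0,-0.03]]' 0.6 40; python3 -m crank '[[0,0,0,0,0,0],[0,0,0,0,0,0],[0,0,0,0,0,0],[0,0,0,0,0,0],[0,0,0,0,0,0]]' 0 40
```

```text
time_s: 3.52
ee_pos: [0.5016, 0.216, 0.1131]
ee_rot: [-0.016, 1.0, 0.0, 0.0]
force: [0.6, 0.0, -0.1]
gripper_width: 0.0513
finger_force: 0.0
time_s: 4.15
ee_pos: [0.5017, 0.2161, 0.1137]
ee_rot: [-0.016, 1.0, 0.0, 0.001]
force: [-2.1, -1.0, 6.9]
gripper_width: 0.0251
finger_force: 39.2
```

```bash
python3 - <<'E'
from h import *
p=r.snapshot('wrist'); T=np.eye(4); T[:3,:3]=R.from_quat([-.002,1,0,0]).as_matrix(); T[:3,3]=[.4412,.2896,.3999]; T=T@np.array(p['T_tool_cam'])
c=np.array([px2w(p,T,q,.045)[:2] for q in ((27,215),(152,198),(176,306),(65,343))]);print(np.round(c,3).tolist(),c.mean(0))
go([.533,-.0416,.12],np.radians(96))
E
```

```text
[[0.479, -0.086], [0.456, 0.076], [0.604, 0.093], [0.662, -0.068]] [0.55014397 0.0037979 ]
row [-0.92, -10.34, -0.26] [0.001, 0.001, -0.073] from [0.5017 0.216  0.1137] 4.2
```

```bash
python3 -m crank '[[0,0,-1,0,0,0],[0,0,-3,0,0,0],[0,0,-5,0,0,-0.03],[0.5,-2.5,-6.6,0,0,-0.07],[0.7,-5,-6.6,0,0,-0.07],[1,-7.5,-6.6,0,0,-0.07],[1.18,-9.4,-6.6,0,0,-0.07],[1.18,-9.4,-6.6,0,0,-0.07],[1.18,-9.4,-6.6,0,0,-0.07]]'; python3 - <<'E'
from h import *
p=r.snapshot('wrist'); save(p,'w2.png'); print(cam(p).tolist())
E
```

```text
time_s: 5.32
ee_pos: [0.4795, -0.0197, 0.2782]
ee_rot: [-0.051, 0.999, 0.0, 0.0]
force: [-0.3, 0.6, -0.9]
gripper_width: 0.0246
finger_force: 39.7
[[-0.10428390676670471, -0.9568731739221177, -0.27114312791897516, 0.41107159212857314], [0.994546123746962, -0.09986862648879712, -0.03007100236327778, -0.026273540271303946], [0.0016954437072248742, -0.2728002684592769, 0.9620691965753717, 0.4203485351172107], [0.0, 0.0, 0.0, 1.0]]
```

View pics/w2.png

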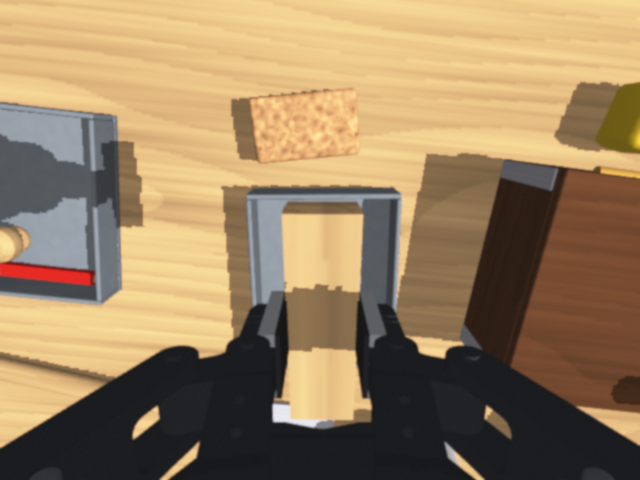

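The wedge is held and the tray lies under the tool. Its near rim corners are at (247,190) and (401,190). The knob tray's right wall is at (118,117)-(120,295).

```bash
python3 - <<'E'
from h import *
p=r.snapshot('wrist'); T=cam(p)
c=[np.round(px2w(p,T,q,.045)[:2],4).tolist() for q in ((247,190),(401,190),(399,300),(254,300),(118,117),(120,295))];print(c)
go([.534,-.040,.12],np.radians(96))
E
```

```text
[[0.4729, -0.0901], [0.4576, 0.0551], [0.5697, 0.0711], [0.5852, -0.0768], [0.4191, -0.2093], [0.5939, -0.2132]]
row [-2.08, -1.07, 6.32] [0.0, 0.0, -0.001] from [ 0.4796 -0.0189  0.2779] 5.42
```

```bash
python3 -m crank '[[-1,-0.5,2,0,0,0],[-2.08,-1.07,4,0,0,0],[-2.08,-1.07,6.3,0,0,0],[-2.08,-1.07,8,0,0,0],[-2.08,-1.07,9.4,0,0,0],[-2.08,-1.07,10.2,0,0,0],[-2.08,-1.07,10.6,0,0,0],[-2.08,-1.07,10.65,0,0,0],[-2.08,-1.07,10.65,0,0,0]]'; python3 -m crank '[[0,0,0,0,0,0],[0,0,0,0,0,0],[0,0,-0.5,0,0,0],[0,0,-2,0,0,0],[0,0,-4,0,0,0],[0,0,-6.5,0,0,0],[0,0,-7,0,0,0]]' 0.45; python3 -c "
from h import *
go([.492,.309,.20],np.radians(95))"
```

```text
time_s: 6.55
ee_pos: [0.5344, -0.0411, 0.0123]
ee_rot: [-0.051, 0.999, -0.0, 0.001]
force: [0.1, 0.1, 0.2]
gripper_width: 0.0248
finger_force: 39.7
time_s: 7.42
ee_pos: [0.5354, -0.0415, 0.1913]
ee_rot: [-0.051, 0.999, 0.0, 0.003]
force: [0.0, -0.2, -0.5]
gripper_width: 0.038
finger_force: 0.0
row [0.3, 14.13, -0.35] [0.0, 0.006, 0.015] from [ 0.5354 -0.0415  0.1913] 7.42
```

```bash
python3 -m crank '[[0.05,2.4,-0.4,0,0,0.01],[0.1,4.8,-0.4,0,0,0.015],[0.15,7.2,-0.4,0,0,0.015],[0.2,9.6,-0.4,0,0,0.015],[0.25,12,-0.4,0,0,0.015],[0.3,14.13,-0.3,0,0,0.015],[0.3,14.13,1,0,0,0.015],[0.3,14.13,2.2,0,0,0.015],[0.3,14.13,2.9,0,0,0.015],[0.3,14.13,3.12,0,0,0.015]]' 0.6;  python3 -m crank '[[0,0,0,0,0,0],[0,0,0,0,0,0],[0,0,0,0,0,0],[0,0,0,0,0,0],[0,0,0,0,0,0]]' 0 40;python3 -c "
from h import *
go([.5275,.0148,.012],np.radians(96))"
```

```text
time_s: 8.68
ee_pos: [0.4903, 0.309, 0.1081]
ee_rot: [-0.043, 0.999, -0.0, -0.0]
force: [0.6, -0.8, -0.2]
gripper_width: 0.0513
finger_force: 0.0
time_s: 9.3
ee_pos: [0.4913, 0.3096, 0.1101]
ee_rot: [-0.043, 0.999, 0.001, 0.001]
force: [-0.4, -1.0, 7.9]
gripper_width: 0.0249
finger_force: 42.6
row [-0.41, -11.88, 3.91] [0.001, 0.002, -0.018] from [0.4913 0.3096 0.1101] 9.3
```

```bash
python3 -m crank '[[0,0,-1,0,0,0],[0,0,-3,0,0,0],[-0.1,-2,-4,0,0,-0.018],[-0.2,-4.4,-4,0,0,-0.018],[-0.3,-6.8,-4,0,0,-0.018],[-0.4,-9.2,-4,0,0,-0.018],[-0.41,-11.6,-4,0,0,-0.018],[-0.41,-11.88,-2.5,0,0,-0.018],[-0.41,-11.88,-0.5,0,0,-0.018]]'; python3 -c "
from h import *
go([.5275,.0148,.010],np.radians(96))"
```

```text
time_s: 10.42
ee_pos: [0.5278, 0.0133, 0.1218]
ee_rot: [-0.052, 0.999, 0.0, 0.002]
force: [1.8, 1.0, 0.2]
gripper_width: 0.0254
finger_force: 39.5
row [0.02, 0.06, 4.47] [0.0, 0.004, -0.001] from [0.5278 0.0133 0.1218] 10.43
```

```bash
python3 -m crank '[[0,0,1.5,0,0,0],[0,0,3,0,0,0],[0.02,0.05,4,0,0,0],[0.02,0.05,4.35,0,0,0],[0.02,0.05,4.38,0,0,0],[0.02,0.05,4.38,0,0,0]]'; python3 -m crank '[[0,0,0,0,0,0],[0,0,0,0,0,0],[0,0,-0.5,0,0,0],[0,0,-2,0,0,0],[0,0,-4,0,0,0],[0,0,-6.5,0,0,0],[0,0,-9,0,0,0],[0,0,-9,0,0,0]]' 0.45; python3 - <<'E'
from h import *
go([.509,.392,.20],np.radians(90))
p=r.snapshot('wrist'); save(p,'w3.png'); T=cam(p)
for n in ('wedge_a','knob_a'):
  for d in r.silhouettes(p,n): print(n,round(d['conf'],2),np.round(d['centre']),np.round(px2w(p,T,d['centre'],.012 if n=='wedge_a' else .132)[:2],4))
E
```

```text
time_s: 11.18
ee_pos: [0.5266, 0.0156, 0.0127]
ee_rot: [-0.053, 0.999, 0.0, 0.001]
force: [0.2, 0.0, -0.7]
gripper_width: 0.0251
finger_force: 39.5
time_s: 12.18
ee_pos: [0.5277, 0.0154, 0.2419]
ee_rot: [-0.052, 0.999, 0.001, 0.004]
force: [-1.1, -0.8, -1.6]
gripper_width: 0.0388
finger_force: 0.0
row [-0.82, 15.06, 1.7] [0.001, 0.008, 0.105] from [0.5277 0.0154 0.2419] 12.18
wedge_a 0.67 [260. 201.] [ 0.5286 -0.0413]
wedge_a 0.6 [304. 298.] [0.6236 0.0088]
knob_a 0.64 [383. 413.] [0.6562 0.076 ]
```

View pics/w3.png

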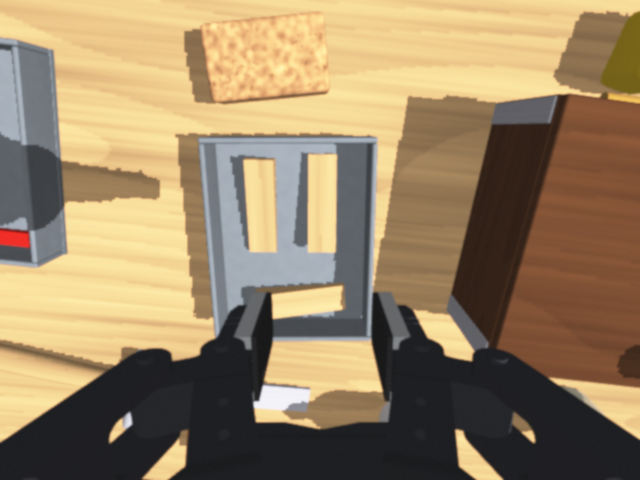

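Both wedges lie in the tray at (260,205) and (322,203), beside the original one at (307,301). The knob is next.

```bash
python3 -m crank '[[-0.1,2.4,0,0,0,0.02],[-0.2,4.8,0,0,0,0.05],[-0.3,7.2,0,0,0,0.08],[-0.5,9.6,0,0,0,0.1],[-0.6,12,0,0,0,0.105],[-0.8,14.4,0,0,0,0.105],[-0.82,15.06,0,0,0,0.105],[-0.82,15.06,0,0,0,0.105],[-0.82,15.06,0,0,0,0.105]]' 0.75; python3 - <<'E'
from h import *
go([.509,.392,.112],np.radians(90))
p=r.snapshot('wrist'); T=cam(p)
for d in r.silhouettes(p,'knob_a')[:2]:
    (c,rad)=cv2.minEnclosingCircle(np.argwhere(d['mask'])[:,::-1].astype(np.float32))
    print(round(d['conf'],2),np.round(d['centre']),np.round(px2w(p,T,d['centre'],.132)[:2],4),np.round(px2w(p,T,c,.132)[:2],4))
E
```

```text
time_s: 13.45
ee_pos: [0.5073, 0.3902, 0.2362]
ee_rot: [0.001, 1.0, -0.001, -0.0]
force: [0.8, -0.4, 0.2]
gripper_width: 0.0642
finger_force: 0.0
row [-0.07, 0.08, 4.97] [-0.001, -0.0, -0.002] from [0.5073 0.3902 0.2362] 13.45
0.67 [322. 240.] [0.5065 0.3908] [0.5076 0.3901]
```

```bash
python3 -m crank '[[0,0,1.5,0,0,0],[0,0,3,0,0,0],[-0.03,0.05,4.2,0,0,0],[-0.03,0.05,4.8,0,0,0],[-0.03,0.05,4.95,0,0,0],[-0.03,0.05,4.95,0,0,0]]'; python3 -m crank '[[0,0,0,0,0,0],[0,0,0,0,0,0],[0,0,0,0,0,0],[0,0,0,0,0,0],[0,0,-1,0,0,0],[0,0,-3,0,0,0],[0,0,-5,0,0,0]]' 0 40;python3 -c "
from h import *
go([.48,-.285,.20],np.radians(90))"
```

```text
time_s: 14.3
ee_pos: [0.5079, 0.3935, 0.1137]
ee_rot: [0.0, 1.0, 0.0, 0.0]
force: [0.4, 0.3, 1.3]
gripper_width: 0.0641
finger_force: 0.0
time_s: 15.18
ee_pos: [0.5073, 0.3933, 0.2396]
ee_rot: [-0.0, 1.0, -0.0, 0.0]
force: [0.6, 0.4, 0.6]
gripper_width: 0.0354
finger_force: 40.0
row [1.1, -27.13, 1.59] [-0.0, 0.0, 0.0] from [0.5073 0.3933 0.2396] 15.18
```

```bash
python3 -m crank '[[0.1,-2.4,0,0,0,0],[0.2,-4.8,0,0,0,0],[0.3,-7.2,0,0,0,0],[0.4,-9.6,0,0,0,0],[0.5,-12,0,0,0,0],[0.6,-14.4,0,0,0,0],[0.7,-16.8,0,0,0,0],[0.8,-19.2,0,0,0,0],[0.9,-21.6,0,0,0,0],[1.1,-24,0,0,0,0]]'; python3 -m crank '[[0,-2,0,0,0,0],[0,-2,0,0,0,0],[0,-2,0,0,0,0]]'; python3 - <<'E'
from h import *
go([.48,-.285,.012],np.radians(90))
p=r.snapshot('wrist'); save(p,'w4.png'); print(np.round(cam(p),4).tolist())
E
```

```text
time_s: 16.42
ee_pos: [0.48, -0.2084, 0.2385]
ee_rot: [-0.0, 1.0, -0.0, 0.001]
force: [1.8, 0.7, -0.6]
gripper_width: 0.0354
finger_force: 40.0
time_s: 16.8
ee_pos: [0.4802, -0.2563, 0.2379]
ee_rot: [-0.0, 1.0, 0.0, 0.0]
force: [0.3, 0.1, -0.9]
gripper_width: 0.0354
finger_force: 40.0
row [0.01, -1.15, 9.04] [0.0, 0.0, 0.0] from [ 0.4802 -0.2563  0.2379] 16.8
[[-0.0024, -0.9621, -0.2726, 0.4115], [1.0, -0.0018, -0.0026, -0.2559], [0.002, -0.2726, 0.9621, 0.3803], [0.0, 0.0, 0.0, 1.0]]
```

View pics/w4.png

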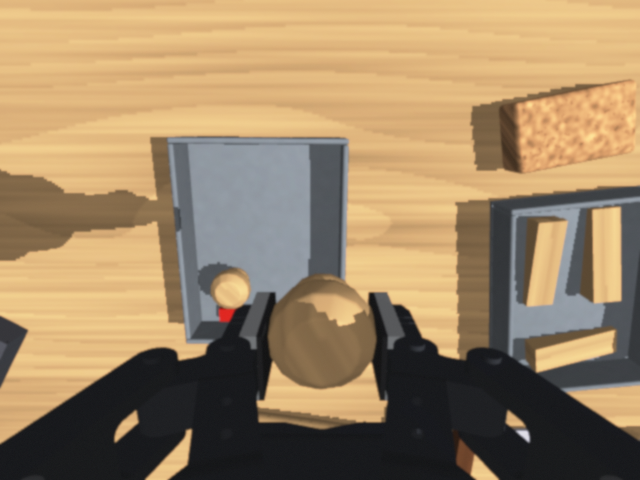

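The tray's near rim is at (169,139)-(348,139) and its knob at (230,290), so the chosen spot is free.

```bash
python3 -m crank '[[0.1,-1.5,1,0,0,0],[0.2,-1.6,3,0,0,0],[0.2,-1.6,5,0,0,0],[0.2,-1.6,7,0,0,0],[0.2,-1.6,8.4,0,0,0],[0.2,-1.6,8.9,0,0,0],[0.2,-1.6,9,0,0,0],[0.2,-1.6,9,0,0,0]]'; python3 -m crank '[[0,0,0,0,0,0],[0,0,0,0,0,0],[0,0,-0.1,0,0,0],[0,0,-2,0,0,0],[0,0,-4,0,0,0],[0,0,-6.5,0,0,0],[0,0,-9,0,0,0],[0,0,-9.4,0,0,0],[0,0,-9.4,0,0,0]]' 0.65; python3 - <<'E'
from h import *
go([.50,.30,.25],np.radians(91.5))
p=r.snapshot('wrist'); T=cam(p)
for d in r.silhouettes(p,'knob_a')[:3]: print(round(d['conf'],2),np.round(d['centre']),np.round(px2w(p,T,d['centre'],.027)[:2],4), d['mask'].sum())
E
```

```text
time_s: 17.85
ee_pos: [0.4759, -0.2968, 0.0141]
ee_rot: [-0.0, 1.0, -0.0, 0.001]
force: [-0.3, -0.5, 0.5]
gripper_width: 0.0355
finger_force: 40.0
time_s: 18.98
ee_pos: [0.4752, -0.2965, 0.2482]
ee_rot: [-0.0, 1.0, 0.0, 0.001]
force: [0.3, 0.1, -0.2]
gripper_width: 0.0554
finger_force: 0.0
row [-1.0, 23.86, -0.07] [-0.0, 0.001, -0.026] from [ 0.4752 -0.2965  0.2482] 18.98
0.6 [322. 202.] [ 0.47   -0.2952] 1265
```

```bash
python3 -m crank '[[-0.1,2.4,-0.2,0,0,0],[-0.2,4.8,-0.5,0,0,0],[-0.4,7.2,-0.8,0,0,0],[-0.6,9.6,-1,0,0,0],[-0.8,12,-1,0,0,0],[-1,14.4,-1,0,0,0],[-1.2,16.8,-1,0,0,0],[-1.4,19.2,-1,0,0,0],[-1.6,21.6,-1,0,0,0.02],[-1.8,23.8,-1,0,0,0.02]]' 0.65; python3 -m crank '[[-0.5,1.2,0,0,0,0],[-0.5,1.2,0,0,0,0],[-0.5,1.2,0,0,0,0]]'; python3 - <<'E'
from h import *
go([.61,.301,.119],np.radians(88.8))
p=r.snapshot('wrist'); T=cam(p); save(p,'w5.png')
print(np.round(w2px(p,T,[.61,.3008,.153])),np.round(w2px(p,T,[.61,.3008,.11])))
E
```

```text
time_s: 20.32
ee_pos: [0.5194, 0.3003, 0.271]
ee_rot: [0.01, 1.0, -0.001, -0.001]
force: [0.6, -0.1, -0.9]
gripper_width: 0.0554
finger_force: 0.0
time_s: 20.7
ee_pos: [0.5329, 0.3271, 0.2715]
ee_rot: [0.01, 1.0, -0.001, -0.001]
force: [0.7, -0.4, 0.8]
gripper_width: 0.0556
finger_force: 0.0
row [-3.11, -0.97, 6.1] [-0.002, -0.002, 0.0] from [0.5329 0.3271 0.2715] 20.7
[288. 337.] [292. 312.]
```

View pics/w5.png

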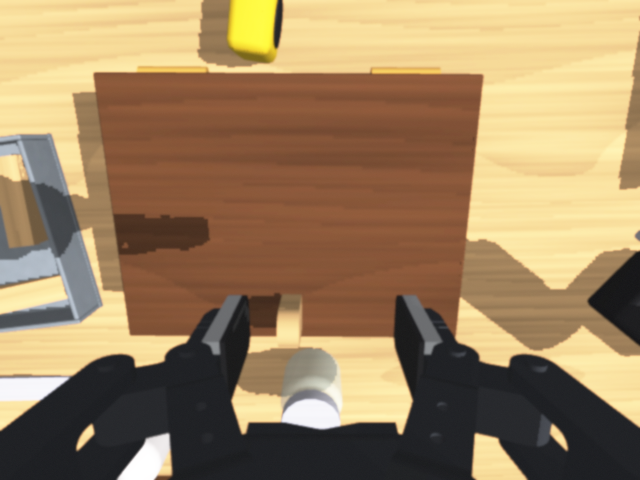

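The pull shows at (289,325), within a pixel of my estimate. Lid edges are at row 74 (hinge) and row 336 (free).

```bash
python3 - <<'E'
from h import *
p=r.snapshot('wrist'); T=cam(p)
for q in ((96,73),(481,75),(457,337),(131,335)): print(np.round(px2w(p,T,q,.11)[:2],4))
print(px2w(p,T,(289.5,325),.146))
E
python3 -m crank '[[-1,-0.5,0,0,0,0],[-3.1,-0.96,1,0,0,0],[-3.1,-0.96,2.5,0,0,0],[-3.1,-0.96,4,0,0,0],[-3.1,-0.96,5.2,0,0,0],[-3.1,-0.96,5.8,0,0,0],[-3.1,-0.96,6.05,0,0,0],[-3.1,-0.96,6.05,0,0,0]]'; python3 -m crank '[[0,0,0,0,0,0],[0,0,0,0,0,0],[0,0,0,0,0,0],[0,0,0,0,0,0],[0,0,0,0,0,0]]' 0 50
```

```text
[0.4218 0.1689]
[0.4286 0.4433]
[0.6369 0.4413]
[0.6293 0.1626]
[0.60394345 0.30191782 0.146     ]
time_s: 21.8
ee_pos: [0.6104, 0.3026, 0.1222]
ee_rot: [0.01, 1.0, 0.0, 0.0]
force: [0.3, -0.4, 0.7]
gripper_width: 0.0555
finger_force: 0.0
time_s: 22.42
ee_pos: [0.6104, 0.3003, 0.1225]
ee_rot: [0.011, 1.0, -0.001, -0.0]
force: [-7.3, -13.6, 12.6]
gripper_width: 0.0154
finger_force: 50.1
```

```bash
python3 -m crank '[[0.05,0,-0.32,0,-0.044,0],[0.11,0,-0.64,0,-0.087,0],[0.18,0,-0.96,0,-0.131,0],[0.27,0,-1.27,0,-0.175,0],[0.37,0,-1.58,0,-0.218,0],[0.49,0,-1.89,0,-0.262,0],[0.61,0,-2.19,0,-0.305,0],[0.755,0,-2.48,0,-0.349,0],[0.755,0,-2.48,0,-0.349,0],[0.755,0,-2.48,0,-0.349,0]]'; python3 - <<'E'
from h import *
s=r.read_state(); print(np.round(s['joint_positions'],2),R.from_quat(s['ee_rot']).as_matrix().round(3).tolist(),s['force'])
E
```

```text
time_s: 23.68
ee_pos: [0.592, 0.3008, 0.1843]
ee_rot: [0.011, 0.985, -0.003, 0.174]
force: [3.9, -9.8, 1.2]
gripper_width: 0.0152
finger_force: 49.9
[-0.99  0.43  0.48  1.82  0.    0.64  0.97] [[-0.939, 0.023, 0.343], [0.021, 1.0, -0.009], [-0.343, -0.001, -0.939]] [ 3.92579475 -9.76556248  1.23302945]
```

```bash
python3 - <<'E'
import numpy as np
def P(t,f):
    t,f=np.radians([t,f]); return np.array([.1854*np.cos(t)-.0415*np.sin(t)+.019*np.sin(f),.1854*np.sin(t)+.0415*np.cos(t)-.019*np.cos(f)])
a=np.radians(20);tx=np.array([-np.cos(a),-np.sin(a)]);tz=np.array([np.sin(a),-np.cos(a)])
for k in range(1,9):
    t=20+25*k/8;f=20+16*k/8; d=(P(t,f)-P(20,20))/.025; print(round(t,1),np.round([d@tx,d@tz,-np.radians(f-20)],3))
E
```

```text
23.1 [ 0.075 -0.402 -0.035]
26.2 [ 0.172 -0.799 -0.07 ]
29.4 [ 0.29  -1.19  -0.105]
32.5 [ 0.429 -1.573 -0.14 ]
35.6 [ 0.589 -1.948 -0.175]
38.8 [ 0.769 -2.312 -0.209]
41.9 [ 0.969 -2.666 -0.244]
45.0 [ 1.187 -3.008 -0.279]
```

```bash
python3 -m crank '[[0.08,0,-0.4,0,-0.035,0],[0.17,0,-0.8,0,-0.07,0],[0.29,0,-1.19,0,-0.105,0],[0.43,0,-1.57,0,-0.14,0],[0.59,0,-1.95,0,-0.175,0],[0.77,0,-2.31,0,-0.209,0],[0.97,0,-2.67,0,-0.244,0],[1.19,0,-3.01,0,-0.279,0],[1.19,0,-3.01,0,-0.279,0],[1.19,0,-3.01,0,-0.279,0]]'; python3 -m crank '[[0,0,0,0,0,0],[0,0,0,0,0,0],[0,0,0,0,0,0],[0,0,0,0,0,0]]'; python3 - <<'E'
from h import *
s=r.read_state(); M=R.from_quat(s['ee_rot']).as_matrix(); G=s['ee_pos']-.019*M[:,2]
d=G-[.425,.303,.1]; print(np.round(s['joint_positions'],2),M[:,2].round(3),s['force'],'lid deg',np.degrees(np.arctan2(d[2],d[0])-np.arctan2(.0415,.1854)),np.hypot(d[0],d[2]),np.hypot(.1854,.0415))
p=r.snapshot('wrist'); save(p,'w6.png'); p=r.snapshot('scene'); cv2.imwrite('pics/s6.png',cv2.resize(p['img'][170:390,180:560],None,fx=2,fy=2)[:,:,::-1])
E
```

```text
time_s: 24.92
ee_pos: [0.5382, 0.3022, 0.2447]
ee_rot: [0.011, 0.951, -0.004, 0.309]
force: [4.2, -9.4, 2.0]
gripper_width: 0.0153
finger_force: 49.9
time_s: 25.42
ee_pos: [0.5384, 0.3022, 0.2446]
ee_rot: [0.011, 0.951, -0.004, 0.309]
force: [4.5, -8.6, 1.8]
gripper_width: 0.0149
finger_force: 49.9
[-1.49  0.26  0.83  2.05  0.49  0.48  0.43] [ 0.588 -0.014 -0.809] [ 4.5461068  -8.60593073  1.79449198] lid deg 44.81114925019996 0.18985253723356457 0.18998792066865725
```

View pics/s6.png

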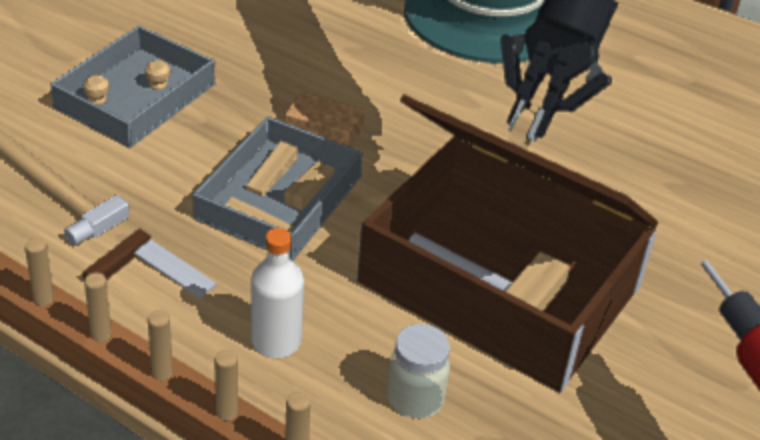

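The lid is held at about 44.8 degrees with a steady grip of 50 N. Two knobs stand in the knob tray, around (95,88) and (157,73). The wedges are in theirs, around (275,180).

```bash
python3 -c "
from plant import r
print(r.sign_off())"
```

```text
the job is handed in; nothing more can be done
None
```

I handed the job in: both wedges and the knob are in their matching trays, and the gripper holds the lid still at about 45 degrees (44.8 worked out from the arm's pose); sign-off returned no verdict.

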